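Lock a tube rack into the rocking mixer with its sprung bar

TASK

Set the loaded tube rack down flat inside the low fence of the mixer's tray and let go of it. Then pull the mixer's sprung retaining bar down over the rack, keep it pressed down against its spring while you slide it sideways under the hooked keeper, and ease it up so that the keeper holds it when you let go. Never let the bar fly back, and leave the bottles, the carton and the beaker where they stand.

Things in the scene. Friction and masses are not known exactly. Their poses are not given: they have to be found in the camera images.
- mixer: Rocking mixer fixed to the bench: low white housing, x = -100 to +120 mm, y = -100 to +100 mm, 55 mm high, with a tray on top. Origin on the bench; +x points away from the robot (yaw within 0.3 rad), y runs along the hinge pin, z up. Hinge brackets at x = +85 mm, y = +-62 mm, 138 mm high. The bar swings down along its x, over the tray.
- tray (a point): Centre of the tray floor, 55 mm above the bench, axes as the mixer. A low steel fence 8 mm high encloses 62 mm (x) by 152 mm (y) of floor. The rack belongs inside it, long side along y, either way round.
- keeper (a point): Middle of the underside of the keeper's roof, at mixer x -82, y -26, z 137 mm. The keeper is a dark steel hook 14 mm wide (x), open to +y: post at y = -43 to -37 mm up from the mixer's front, roof 5 mm thick over y = -43 to -12 mm, and a lip hanging 5 mm below the roof's free edge (y = -16 to -12 mm).
- grip (a point): Middle of the bar's handle: a black round grip 14 mm thick, 60 mm long, parallel to mixer y, sticking out to +y from the bar's end (from 10 to 70 mm beside the bar's centre line, then a thin 20 mm disc). This point is 45 mm beside the centre line and 190 mm from the hinge axis, and moves with the bar. The grip may turn between the fingers as the bar swings.
- hinge (a point): Point on the hinge axis at the bar's centre line: mixer x = +85 mm, z = 128 mm, y moving with the carriage. The axis is parallel to mixer y. From here a flat steel bar, 10 mm wide (y) and 8 mm thick, reaches 194 mm to the handle; when down it points to mixer -x.
- bar (a joint): Swing of the bar (rad). 0: level over the tray, handle's axis 128 mm above the bench; positive: handle raised; 1.65: open, upright, where its spring holds it at the start; lower stop -0.10. The spring (0.4 N m/rad) takes 2 N at the handle when open, 6 N when level. Below -0.02 it passes under the keeper's lip (aim at -0.05); let up inside the keeper it rests on the roof at about +0.03.
- carriage (a joint): Sideways position (m) of bar and carriage on the hinge pin, positive towards mixer -y (the keeper): the bar's centre line is at mixer y = -value. Range -0.015 to 0.031; moves with about 1 N, stays where left. Below 0.006 the bar swings freely past the keeper; from there it would come down on top of the lip or roof; 0.022 to 0.031 is inside the hook, behind the lip.
- rack: Loose blue tube rack 50 mm (x) by 140 mm (y) by 45 mm high; two rows of white caps on top make it 53 mm. 0.2 to 0.4 kg. Origin at the centre of its underside. It stands on the bench beside the mixer at any yaw. Bottle and carton block its long sides near its +y end; towards its -y end both sides are free for the fingers.
- dropper_bottle: Small round amber bottle, 34 mm in diameter, 65 mm high, standing about 14 mm from one long side of the rack. Origin at the centre of its underside. Leave it alone.
- slide_carton: Small cardboard carton 30 x 56 x 32 mm high, standing about 14 mm from the other long side of the rack. Origin at the centre of its underside. Leave it alone.
- reagent_bottle: White bottle 60 mm in diameter, 130 mm high, standing behind the mixer. Origin at the centre of its underside. Leave it alone.
- beaker: Glass beaker 64 mm in diameter, 75 mm high, standing behind the mixer, beside the white bottle. Origin at the centre of its underside. Leave it alone.
Things that resemble listed ones, but are neither listed nor needed, are in the scene too. There is more than one size of the rack; the one meant has the size given above.

How it is judged (in metres and radians):
On the way, in this order (a step that is already met when the one before it is completed fails the run):
1. the rack stands released inside the tray's fence, the bar still up (x of rack in the frame of tray between -0.01 and 0.01 m and y of rack in the frame of tray between -0.01 and 0.01 m and z of rack in the frame of tray between -0.004 and 0.004 m and angle between rack's own z axis and vertical below 0.06 rad and angle between the y axis of rack and the y axis of mixer, either way round below 0.15 rad and value of joint bar above 1 rad and contact force between rack and the fingers below 0.1 N and linear speed of rack below 0.02 m/s), for 0.2 s.
2. the bar is wound down to level beside the keeper, not yet under it (value of joint bar below 0.02 rad and value of joint carriage below 0.012 m), for 0.05 s.
3. the bar, held down, is slid under the keeper (value of joint bar below 0.08 rad and value of joint carriage above 0.016 m), for 0.1 s.
At the end, for the whole second after the job is handed in: The rack stands flat inside the tray's fence (within 10 mm of centre, within 0.15 rad of the tray's long direction), the bar is down (-0.04 to 0.08 rad) with its sideways position beyond 16 mm, held by the keeper alone and at rest (all of step 3 and x of rack in the frame of tray between -0.01 and 0.01 m and y of rack in the frame of tray between -0.01 and 0.01 m and z of rack in the frame of tray between -0.004 and 0.004 m and angle between rack's own z axis and vertical below 0.06 rad and angle between the y axis of rack and the y axis of mixer, either way round below 0.15 rad and value of joint bar above -0.04 rad and velocity of joint bar between -0.1 and 0.1 rad/s and linear speed of rack below 0.02 m/s); the robot touches nothing.
It fails at once if the bar flies back (opens faster than 3 rad/s) (velocity of joint bar above 3 rad/s).
It fails at once if the dropper bottle is moved more than 25 mm or tipped (distance of dropper_bottle from where it was at the start of the episode above 0.025 m or angle between dropper_bottle's own z axis and vertical above 0.4 rad).
It fails at once if the slide carton is moved more than 25 mm or tipped (distance of slide_carton from where it was at the start of the episode above 0.025 m or angle between slide_carton's own z axis and vertical above 0.4 rad).
It fails at once if the reagent bottle is moved more than 25 mm or tipped (distance of reagent_bottle from where it was at the start of the episode above 0.025 m or angle between reagent_bottle's own z axis and vertical above 0.4 rad).
It fails at once if the beaker is moved more than 25 mm or tipped (distance of beaker from where it was at the start of the episode above 0.025 m or angle between beaker's own z axis and vertical above 0.4 rad).
It also fails if it takes over 56 s, if anything falls off the work surface, if the arm or the gripper's body presses on something with over 40 N, if the wrist force passes 120 N, or if a joint passes its speed limit or range.

ROBOT

A 6-joint arm with a two-finger parallel gripper is mounted at the origin on the work surface. World frame = base frame: x ahead of the robot, y to its left, z up, the work surface at z = 0. Lengths are in m, angles in degrees, forces in N, time in s.
With the tool pointing down it reaches from about 0.3 to 0.75 m from the base axis. Payload 8.5 kg.
Tool frame: the origin (TCP) lies at the very end of the fingers, on their centre line; the grasp point (between the pads) lies 19 mm behind it (env.pinch_z is the distance from the TCP to the grasp point, in m); z points along the fingers, y is the line along which they close (so a half turn about z gives the same grasp; the last joint's range is limited). The gripper opens to 85 mm and grips with 20 to 120 N. Pads are 22 mm wide; open, the fingers measure 114 mm over their backs; the gripper's body (76 mm by 85 mm) begins 54 mm behind the grasp point. The pads swing forward as they close: fully open they stand 13 mm farther back than shut.
Start: joints at [62.091, 21.807, 74.336, -0, 83.858, -12.336], TCP at [0.148, 0.53, 0.206] pointing down, gripper open.
Joint ranges: [-178.18, 178.18], [-50.72, 133.34], [12.68, 142.11], [-81.47, 261.47], [9.98, 163.14], [-165.26, 165.26]. Speed limits (degrees/s): [136.94, 136.94, 180, 180, 180, 180].

INTERFACE

Orientations are given as a 3x3 rotation matrix whose columns are the frame's x, y, z axes.
In Python, from rig import env, viewer gives the robot as it stands.
- The arm moves only by the tool drive_tool, never from a script. Its argument "series" is a list of rows, each a list of 3 entries, a list of its own where there are three numbers: the shift along the tool's x, y, z in m, then the turn about the tool's z in degrees, then the finger opening in m, from 0 to 0.0854. A call has 1 to 20 rows; each row is the pose to reach, as a shift and turn from the pose commanded when the call began, along the tool's axes at that moment; what a row does not reach only later rows make up. A row lasts 1/10 s, in which the tool goes at most 50 mm and 8.59 degrees, less where a joint would pass 70% of its speed; a pose out of reach is approached as far as the arm can. A call with a gripper value outside its range is refused whole. The fingers move at their own pace and stop on an object; "newtons" is the grip in N (left out, the last holds). Time passes only in rows, so rows that repeat a pose let the fingers close. It gives the time, the measured TCP pose, the force, the opening and the grip force at its end, in the units of the state.
- env.observe(): the state, without advancing time (a new reading comes with each control period).
- viewer.get_image(name): name is "scene" or "top"; returns a dict with "img" (420x560x3 uint8, red, green, blue), "depth" (420x560 float32, m along the optical axis (not along the pixel's ray), 0 where there is no reading), "camera_matrix" (3x3 intrinsics, pixels), "distortion" ([k1, k2, p1, p2, k3] as OpenCV has them; the pictures are not rectified), "rvec" (rotation vector, rad) and "tvec" (3), from world to camera coordinates, as OpenCV has them. Camera axes: x right, y down, z forward; pixel columns grow to the right and rows downward; lengths in m; the calibration is good to about 2 mm. A picture is of the moment at which its call begins.
- env.close_job(): hands the job in; it is judged then, once.
The state is a dict: "time_s": time; "q": joint angles; "qvel": joint speeds; "joint_efforts": joint torques, N m; "position": TCP position; "tool_rot": TCP orientation; "ft_force": force on the tool from outside, world axes, zero at the start; "wrist_torque": the same for the moment, N m; "grip_width": finger opening in m; "gripper_force": force on a finger pad.
Only numpy, scipy, OpenCV 4.12 (cv2) and the standard library are available. Lean on these libraries where they do the work, as an engineer would, in place of code of your own. Each camera call takes 0.05 s, during which the arm holds its last target. There are 200 camera calls.

## Working session

There is one attempt and no reset: what is moved stays moved. The work goes in short steps, Python scripts to look and compute and a tool call to move; the robot and the scene stay as the last step left them, time stands still between calls to the robot, and variables do not carry over. Pictures are saved under pics/ and viewed, at most 10 in all, crops included, and the job is handed in when it is done.

Besides the shell and the picture viewer there is one more tool, called after "Call:" as name(argument=value, ...), one argument or row to a line, values as JSON. drive_tool: Moves the arm, as the interface text tells. Its arguments: {"type":"object","properties":{"series":{"type":"array"},"newtons":{"type":"number"}},"required":["series"]}

```bash
mkdir -p pics; ls
cat > h.py <<'E'
import numpy as np, cv2
from rig import env, viewer
def shot(n):
    d=viewer.get_image(n); d['R']=cv2.Rodrigues(np.array(d['rvec'],float))[0]; d['t']=np.array(d['tvec'],float).ravel(); d['K']=np.array(d['camera_matrix'],float); d['D']=np.array(d['distortion'],float); return d
def cloud(d):
    h,w=d['depth'].shape; u,v=np.meshgrid(np.arange(w),np.arange(h))
    p=cv2.undistortPoints(np.stack([u,v],-1).reshape(-1,1,2).astype(float),d['K'],d['D']).reshape(h,w,2)
    z=d['depth'].astype(float); c=np.dstack([p*z[...,None],z]); P=(c-d['t'])@d['R']; P[z==0]=np.nan; return P
def ray(d,uv,h):
    p=cv2.undistortPoints(np.array(uv,float).reshape(-1,1,2),d['K'],d['D']).reshape(-1,2)
    r=np.c_[p,np.ones(len(p))]@d['R']; o=-d['R'].T@d['t']; s=(h-o[2])/r[:,2]; return o+s[:,None]*r
def proj(d,P): return cv2.projectPoints(np.array(P,float).reshape(-1,1,3),np.array(d['rvec'],float),d['t'],d['K'],d['D'])[0].reshape(-1,2)
E
python3 - <<'E'
from h import *
for n in ('scene','top'):
    d=shot(n); cv2.imwrite(f'pics/{n}0.png',cv2.cvtColor(d['img'],cv2.COLOR_RGB2BGR)); np.savez(f'{n}0.npz',**d); print(n,-d['R'].T@d['t'],d['K'][0,0],(d['depth']>0).mean())
s=env.observe(); print(s, env.pinch_z)
E
```

```text
pics
scene [ 1.26203445 -0.11808527  0.96350617] 521.6112565054095 0.9957355442176871
top [0.37689104 0.08203518 1.22831678] 427.461444328595 0.996203231292517
{'time_s': 0.1, 'q': array([ 6.20930651e+01,  2.18367320e+01,  7.43791061e+01, -6.54519147e-04,
        8.38573856e+01, -1.23341580e+01]), 'qvel': array([-0.02351545, -0.13204622, -0.23852931, -0.06351162,  0.0486155 ,
        0.0514118 ]), 'joint_efforts': array([ 3.39805498e-03, -4.49217832e+01, -2.31655866e+01, -2.13222356e-04,
        3.63248633e-03, -3.35136633e-05]), 'position': array([0.14750499, 0.5295487 , 0.20498495]), 'tool_rot': array([[-9.63290483e-01,  2.68460609e-01, -5.88111015e-04],
       [ 2.68461126e-01,  9.63289851e-01, -1.13469056e-03],
       [ 2.61901652e-04, -1.25092157e-03, -9.99999183e-01]]), 'ft_force': array([ 0.54858719, -0.72711828, -0.27866737]), 'wrist_torque': array([-0.01860473, -0.05290362,  0.02094433]), 'gripper_force': 0.0, 'grip_width': 0.08506421360364655} 0.0187
```

View pics/scene0.png

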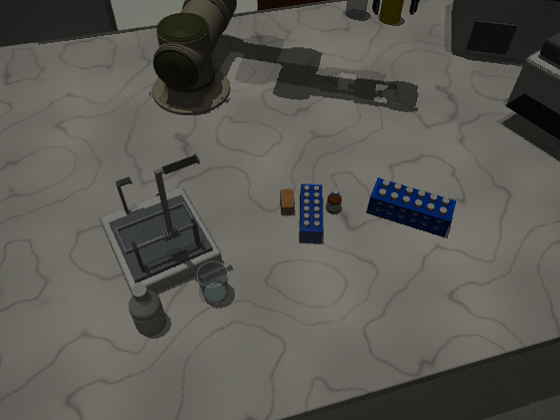

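View pics/top0.png

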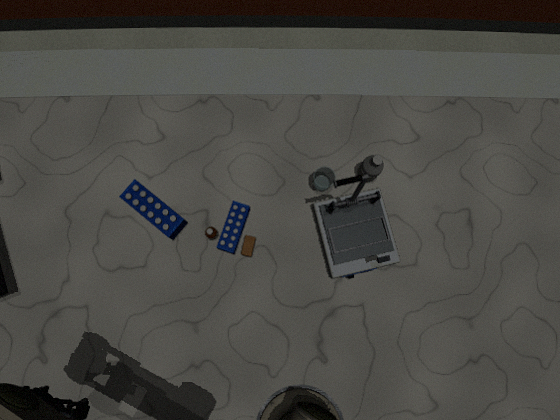

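Candidates for the rack: blue block at scene (311,213) / top (234,228), flanked by the carton and the amber bottle, and a larger blue block at scene (412,206) / top (153,209). The description, with the bottle and carton alongside, fits the first; next I measure both sizes. The mixer is at top (357,233), with its bar upright and its handle at scene (180,165).

```bash
cat > m1.py <<'E'
from h import *
L=lambda n:{k:v for k,v in np.load(n).items()}
D={n:L(f'{n}0.npz') for n in('scene','top')}
for n,d in D.items():
    P=cloud(d); im=d['img']; hsv=cv2.cvtColor(im,cv2.COLOR_RGB2HSV)
    m=cv2.inRange(hsv,(108,120,30),(130,255,255)); m=cv2.morphologyEx(m,cv2.MORPH_CLOSE,np.ones((7,7)))
    k,lab,st,c=cv2.connectedComponentsWithStats(m)
    for i in range(1,k):
        if st[i,4]<150: continue
        q=P[lab==i]; q=q[~np.isnan(q[:,0])]; zt=np.percentile(q[:,2],[50,90,98]); h=.045
        t=q[q[:,2]>zt[1]-.014]; r=cv2.minAreaRect((t[:,:2]*1000).astype(np.float32))
        print(n,'blue',c[i].round(),'z',zt.round(4),'rect',np.round(r[0],1),np.round(r[1],1),round(r[2],1))
    sel=(P[...,2]>.047)&(P[...,2]<.062)&(P[...,1]<.06)&(P[...,0]>.25)&(P[...,0]<.75)&(P[...,1]>-.4)
    k,lab,st,c=cv2.connectedComponentsWithStats(sel.astype(np.uint8)); i=1+np.argmax(st[1:,4])
    q=P[lab==i]; r=cv2.minAreaRect((q[:,:2]*1000).astype(np.float32)); print(n,'housing',c[i].round(),np.median(q[:,2]),np.round(r[0],1),np.round(r[1],1),round(r[2],1))
    s=(P[...,2]>.1)&(P[...,0]>.25)&(P[...,0]<.75)&(P[...,1]>-.4)&(P[...,1]<.06)
    q=P[s]; hi=q[q[:,2]>.28]; print('handle pts',len(hi), hi.min(0).round(3) if len(hi) else '',hi.max(0).round(3) if len(hi) else '')
d=D['scene']; c=cv2.resize(d['img'][140:280,85:345],None,fx=3,fy=3,interpolation=cv2.INTER_CUBIC); cv2.imwrite('pics/c1.png',cv2.cvtColor(np.clip(c*1.6,0,255).astype(np.uint8),cv2.COLOR_RGB2BGR))
d=D['top']; c=cv2.resize(d['img'][145:290,200:410],None,fx=3.8,fy=3.8,interpolation=cv2.INTER_CUBIC); cv2.imwrite('pics/c2.png',cv2.cvtColor(np.clip(c*1.6,0,255).astype(np.uint8),cv2.COLOR_RGB2BGR))
E
python3 m1.py
```

```text
scene blue [411. 206.] z [0.0601 0.0705 0.0737] rect [606.1 407.1] [184.   69.1] 50.4
scene blue [311. 212.] z [0.0474 0.055  0.0574] rect [554.1 181.1] [ 49.8 145.1] 70.7
scene housing [159. 237.] 0.055743082612643394 [ 534.5 -164.3] [212.1 191.8] 11.9
handle pts 458 [ 0.598 -0.14   0.28 ] [ 0.627 -0.061  0.33 ]
top blue [152. 208.] z [0.061  0.0704 0.0733] rect [605.2 405.3] [184.5  64.4] 51.2
top blue [233. 227.] z [0.047  0.0544 0.0577] rect [553.9 177.4] [ 50.4 137.6] 71.3
top housing [356. 233.] 0.05625676879174152 [ 537.8 -167.4] [216.2 197.5] 12.4
handle pts 244 [ 0.598 -0.142  0.28 ] [ 0.626 -0.063  0.33 ]
```

View pics/c1.png

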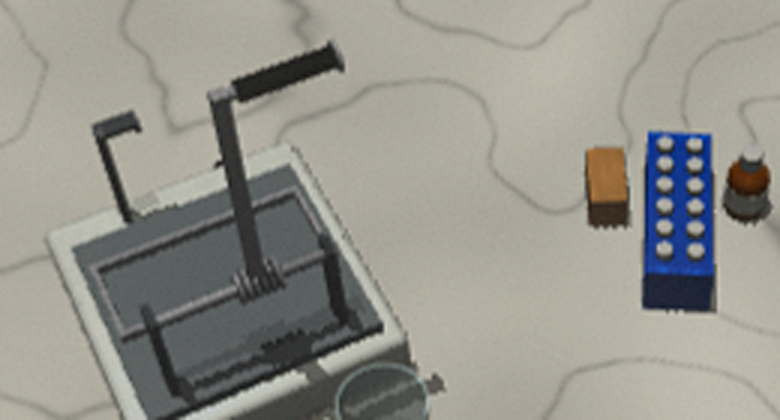

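View pics/c2.png

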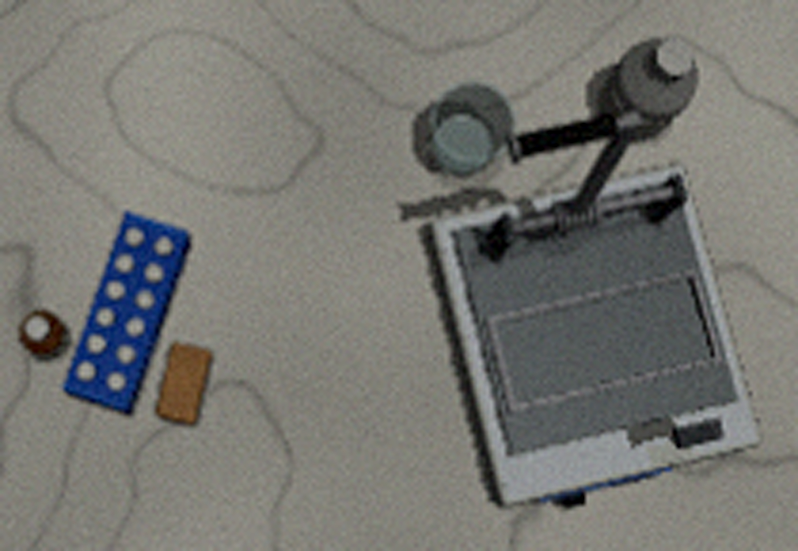

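The crops show the chosen 50×140 rack at c2 (130,312), with the carton and bottle beside its near end and its far end free. The mixer's fence corners are at c2 (490,318), (695,277), (718,355) and (515,408). The bar is upright, its handle pointing left (+y).

```bash
cat > m2.py <<'E'
from h import *
L=lambda n:{k:v for k,v in np.load(n).items()}
T=L('top0.npz');S=L('scene0.npz')
a=ray(T,np.array([[490,318],[695,277],[718,355],[515,408]])/3.8+[200,145],.063); print('fence top',(a*1000).round(1).tolist(),a.mean(0).round(4))
b=ray(S,np.array([[95,268],[293,192],[125,338]])/3+[85,140],.063); print('fence scene',(b*1000).round(1).tolist(), (b[1]+b[2])[:2]/2)
for c in(a,b):
    e=c[0]-c[1]; print('yaw',np.degrees(np.arctan2(e[1],e[0]))-90, np.linalg.norm(e))
ya=np.radians(12.3); R=np.array([[np.cos(ya),-np.sin(ya)],[np.sin(ya),np.cos(ya)]])
o=np.array([.526,-.168])
for n,d in(('s',S),('t',T)):
    P=cloud(d); P=P[(P[...,0]>.3)&(P[...,0]<.8)&(P[...,1]>-.4)&(P[...,1]<.05)]
    M=np.c_[(P[:,:2]-o)@R,P[:,2]]*1000
    f=lambda s:(np.sum(s),np.percentile(M[s],[3,50,97],axis=0).round(1).tolist())
    z=M[:,2]
    h=(z>295)&(abs(M[:,0]-90)<60)
    print(n,'handle',f(h&(M[:,1]>15))); 
    print(n,'bar',f((z>180)&(z<290)&(M[:,0]>50)&(M[:,0]<120)&(abs(M[:,1])<60)))
    print(n,'keeproof',f((z>128)&(z<155)&(M[:,0]<-60)&(M[:,0]>-110)&(abs(M[:,1])<60)))
    k=(z>110)&(z<145)&(M[:,0]>60)&(M[:,0]<110)
    print(n,'brk+',f(k&(M[:,1]>50)&(M[:,1]<75)),'brk-',f(k&(M[:,1]<-50)&(M[:,1]>-75)))
    hs=(abs(z-55.5)<5); 
    print(n,'edges',[ (np.percentile(M[hs&(abs(M[:,1])<80)&(M[:,0]<-50)&(M[:,0]>-120),0],1)).round(1), *np.percentile(M[hs&(abs(M[:,0])<70)&(abs(M[:,1])<120),1],[.5,99.5]).round(1)])
# non-rack neighbours
for n,d in(('s',S),('t',T)):
    P=cloud(d); P=P[(abs(P[...,0]-.554)<.13)&(abs(P[...,1]-.179)<.11)]; c=np.radians(-18.9); u=np.array([np.cos(c),np.sin(c)]);v=np.array([-u[1],u[0]])
    M=np.c_[(P[:,:2]-[.554,.179])@np.c_[u,v],P[:,2]]*1000
    for lo,hi in((-75,-30),(30,75)):
        q=M[(M[:,1]>lo)&(M[:,1]<hi)&(M[:,2]>12)]; print(n,'nb',len(q),q.min(0).round(),q.max(0).round())
    q=M[(abs(M[:,1])<40)&(M[:,2]>38)&(abs(M[:,0])<90)]; print('rack',np.percentile(q,[.5,99.5],axis=0).round(1).tolist())
E
python3 m2.py
```

```text
fence top [[543.1, -88.4, 63.0], [572.6, -240.8, 63.0], [514.9, -254.7, 63.0], [477.6, -104.6, 63.0]] [ 0.5271 -0.1722  0.063 ]
fence scene [[513.0, -248.9, 63.0], [480.7, -100.2, 63.0], [580.5, -234.6, 63.0]] [ 0.5305721  -0.16738044]
yaw 10.970724772180859 0.15524230548321885
yaw -167.71540664502697 0.152171271286174
s handle (np.int64(352), [[95.9, 16.4, 310.0], [104.2, 51.1, 323.8], [108.6, 84.1, 328.0]])
s bar (np.int64(239), [[90.7, 7.5, 183.8], [97.4, 12.2, 237.4], [102.2, 17.7, 287.0]])
s keeproof (np.int64(112), [[-89.0, -42.4, 132.5], [-78.1, -28.8, 143.3], [-72.4, -12.3, 146.8]])
s brk+ (np.int64(80), [[78.5, 51.4, 112.7], [89.9, 60.5, 132.6], [96.9, 65.4, 140.4]]) brk- (np.int64(73), [[79.5, -64.0, 110.5], [91.7, -60.6, 133.2], [98.5, -51.4, 140.1]])
s edges [np.float64(-85.9), np.float64(-85.2), np.float64(86.0)]
t handle (np.int64(201), [[93.6, 16.7, 316.8], [98.9, 52.7, 323.7], [106.3, 84.3, 328.0]])
t bar (np.int64(89), [[85.5, 6.6, 185.0], [91.3, 15.0, 239.5], [98.7, 16.9, 285.9]])
t keeproof (np.int64(73), [[-86.7, -45.8, 137.5], [-80.0, -29.9, 143.1], [-73.5, -14.8, 147.0]])
t brk+ (np.int64(43), [[77.1, 51.9, 112.5], [85.9, 62.4, 133.3], [95.8, 64.6, 141.9]]) brk- (np.int64(44), [[76.0, -65.3, 116.0], [84.1, -60.4, 134.1], [94.5, -52.5, 141.7]])
t edges [np.float64(-87.6), np.float64(-88.6), np.float64(85.2)]
s nb 305 [-65. -72.  12.] [ -7. -39.  40.]
s nb 266 [-48.  39.  12.] [-19.  73.  71.]
rack [[-71.2, -22.9, 38.7], [71.1, 26.8, 58.5]]
t nb 227 [-63. -75.  13.] [ -6. -41.  41.]
t nb 134 [-51.  36.  13.] [-17.  69.  70.]
rack [[-67.7, -26.4, 39.7], [71.2, 37.0, 59.1]]
```

```bash
cat >> h.py <<'E'
O=np.array([.527,-.169]); YA=np.radians(12.3); MX=np.array([np.cos(YA),np.sin(YA)]); MY=np.array([-MX[1],MX[0]])
def mix(x,y,z): return np.r_[O+x/1000*MX+y/1000*MY,z/1000]
def go(*pts,yaw=None):
    s=env.observe(); R=np.array(s['tool_rot']); p=np.array(s['position']); a=np.degrees(np.arctan2(R[1,1],R[0,1]))
    for q in pts: print('shift',((np.array(q)-p)@R).round(4).tolist(),'turn',None if yaw is None else round(a-yaw,2))
    print('pos',p.round(4),'yaw',a.round(2),'q',s['q'].round(1),'w',s['grip_width'],'F',s['ft_force'].round(1),s['time_s'])
E
python3 -c "
from h import *
go([.5767,.1712,.15],[.5767,.1712,.012],yaw=71.1)"
```

```text
shift [-0.5097, -0.2299, 0.0551] turn 3.33
shift [-0.5097, -0.2297, 0.1931] turn 3.33
pos [0.1475 0.5295 0.205 ] yaw 74.43 q [ 62.1  21.8  74.4  -0.   83.9 -12.3] w 0.08506421360364655 F [ 0.5 -0.7 -0.3] 0.1
```

Call:
drive_tool(
  series=[
    [[-0.12, -0.054, 0], 0, 0.0854],
    [[-0.3, -0.135, 0], 3.3, 0.0854],
    [[-0.51, -0.23, 0.03], 3.3, 0.0854],
    [[-0.51, -0.23, 0.055], 3.3, 0.0854],
    [[-0.51, -0.23, 0.055], 3.3, 0.0854],
    [[-0.51, -0.23, 0.055], 3.3, 0.0854],
    [[-0.51, -0.23, 0.055], 3.3, 0.0854],
    [[-0.51, -0.23, 0.055], 3.3, 0.0854],
    [[-0.51, -0.23, 0.055], 3.3, 0.0854],
    [[-0.51, -0.23, 0.055], 3.3, 0.0854],
    [[-0.51, -0.23, 0.055], 3.3, 0.0854],
    [[-0.51, -0.23, 0.055], 3.3, 0.0854],
    [[-0.51, -0.23, 0.055], 3.3, 0.0854],
    [[-0.51, -0.23, 0.055], 3.3, 0.0854],
    [[-0.51, -0.23, 0.055], 3.3, 0.0854],
    [[-0.51, -0.23, 0.055], 3.3, 0.0854],
  ],
)

```text
time_s: 1.7
position: [0.5763, 0.1725, 0.1511]
tool_rot: [[-0.947, 0.322, 0.0], [0.322, 0.947, 0.0], [-0.0, 0.0, -1.0]]
ft_force: [-0.9, 0.1, 0.0]
grip_width: 0.0855
gripper_force: 0.0
```

```bash
python3 -c "
from h import *
go([.5767,.1712,.012],yaw=71.1)
d=shot('scene'); c=cv2.resize(d['img'][120:280,230:400],None,fx=3.5,fy=3.5,interpolation=cv2.INTER_CUBIC); cv2.imwrite('pics/c3.png',cv2.cvtColor(np.clip(c*1.6,0,255).astype(np.uint8),cv2.COLOR_RGB2BGR))"
```

```text
shift [-0.0007, -0.0012, 0.1391] turn 0.13
pos [0.5763 0.1725 0.1511] yaw 71.23 q [  5.4  29.3  71.    0.   79.7 -65.8] w 0.08547318105266398 F [-0.9  0.1  0. ] 1.7
```

View pics/c3.png

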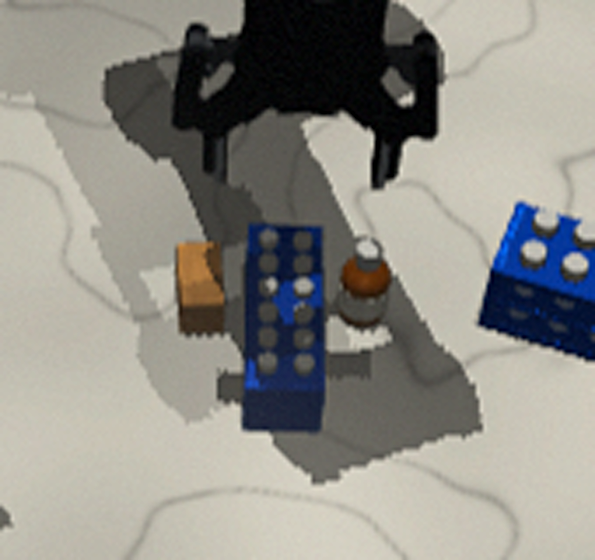

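The open fingers straddle the rack at c3 (285,320), at the free end and clear of the carton (200,285) and bottle (365,285). Next I descend and grip.

Call:
drive_tool(
  series=[
    [[-0.0007, -0.0012, 0.03], 0.1, 0.0854],
    [[-0.0007, -0.0012, 0.06], 0.1, 0.0854],
    [[-0.0007, -0.0012, 0.09], 0.1, 0.0854],
    [[-0.0007, -0.0012, 0.115], 0.1, 0.0854],
    [[-0.0007, -0.0012, 0.13], 0.1, 0.0854],
    [[-0.0007, -0.0012, 0.139], 0.1, 0.0854],
    [[-0.0007, -0.0012, 0.139], 0.1, 0.0854],
    [[-0.0007, -0.0012, 0.139], 0.1, 0.03],
    [[-0.0007, -0.0012, 0.139], 0.1, 0.03],
    [[-0.0007, -0.0012, 0.139], 0.1, 0.03],
    [[-0.0007, -0.0012, 0.139], 0.1, 0.03],
    [[-0.0007, -0.0012, 0.139], 0.1, 0.03],
    [[-0.0007, -0.0012, 0.139], 0.1, 0.03],
    [[-0.0007, -0.0012, 0.139], 0.1, 0.03],
  ],
  newtons=50,
)

```text
time_s: 3.15
position: [0.5781, 0.1702, 0.013]
tool_rot: [[-0.946, 0.325, 0.003], [0.325, 0.946, 0.0], [-0.002, 0.001, -1.0]]
ft_force: [-0.4, -0.0, 6.5]
grip_width: 0.0479
gripper_force: 50.6
```

Call:
drive_tool(
  series=[
    [[0, 0, -0.01], 0, 0.03],
    [[0, 0, -0.03], 0, 0.03],
    [[0, 0, -0.06], 0, 0.03],
    [[0, 0, -0.09], 0, 0.03],
    [[0, 0, -0.12], 0, 0.03],
    [[0, 0, -0.145], 0, 0.03],
    [[0, 0, -0.16], 0, 0.03],
    [[0, 0, -0.16], 0, 0.03],
    [[0, 0, -0.16], 0, 0.03],
  ],
)

```text
time_s: 4.05
position: [0.577, 0.1699, 0.1711]
tool_rot: [[-0.946, 0.325, -0.001], [0.325, 0.946, -0.0], [0.001, -0.0, -1.0]]
ft_force: [0.1, 0.6, -2.9]
grip_width: 0.0479
gripper_force: 52.1
```

```bash
cat > m3.py <<'E'
from h import *
go(mix(0,-24,180),mix(0,-24,80),yaw=12.3)
p=env.observe()['position']
for n in('scene','top'):
    d=shot(n);P=cloud(d);m=cv2.inRange(cv2.cvtColor(d['img'],cv2.COLOR_RGB2HSV),(105,100,25),(132,255,255))
    if n=='scene': cv2.imwrite('pics/c4.png',cv2.cvtColor(np.clip(d['img'][60:300,80:400]*1.6,0,255).astype(np.uint8),cv2.COLOR_RGB2BGR))
    q=P[(m>0)&(np.linalg.norm(P[...,:2]-p[:2],axis=2)<.13)]; q=q[q[:,2]>.1]
    R=np.array(env.observe()['tool_rot']); u=-R[:2,0]; v=R[:2,1]
    M=np.c_[(q[:,:2]-p[:2])@np.c_[u,v],q[:,2]-p[2]]*1000; print(n,len(q),np.percentile(M,[1,50,99],axis=0).round(1).tolist())
    t=M[(M[:,2]>np.percentile(M[:,2],60))]; 
    a=cv2.minAreaRect(M[:,:2].astype(np.float32)); print(np.round(a[0],1),np.round(a[1],1),a[2])
    for lo,hi in((-95,-60),(-60,-30),(20,55)):
        k=(M[:,0]>lo)&(M[:,0]<hi); print(lo,k.sum(),np.percentile(M[k,2],[2,50,90,98]).round(1) if k.sum() else '')
E
python3 m3.py
```

```text
shift [-0.0753, -0.3572, -0.0088] turn 58.73
shift [-0.0754, -0.3572, 0.0912] turn 58.73
pos [0.577  0.1699 0.1711] yaw 71.03 q [  5.1  28.4  69.1  -0.   82.5 -65.9] w 0.04787022631255049 F [ 0.1  0.6 -2.9] 4.05
scene 871 [[-56.9, -25.3, -9.1], [35.7, -0.8, 32.7], [44.8, 23.7, 42.3]]
[-8.  -0.8] [ 49.9 107.5] 89.76701354980469
-95 1 [31.7 31.7 31.7 31.7]
-60 113 [30.4 33.7 35.8 41.7]
20 532 [-8.8 21.6 35.4 36.8]
top 66 [[-77.3, -38.3, 21.4], [-26.9, -4.6, 32.0], [-13.0, 21.9, 338.8]]
[-49.4 -11. ] [67.2 55.9] 20.19140625
-95 3 [336.5 338.3 339.4 339.7]
-60 19 [28.4 32.3 36.9 39.8]
20 0
```

View pics/c4.png

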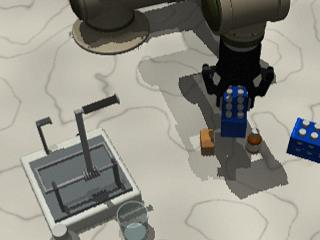

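The rack is level in the gripper at c4 (235,105) and its centre is about 24 mm from the grasp, as planned. Next I carry it over the tray.

Call:
drive_tool(
  series=[
    [[-0.002, -0.01, -0.009], 5, 0.03],
    [[-0.006, -0.03, -0.009], 11, 0.03],
    [[-0.011, -0.055, -0.009], 17, 0.03],
    [[-0.017, -0.08, -0.009], 23, 0.03],
    [[-0.022, -0.105, -0.009], 29, 0.03],
    [[-0.027, -0.13, -0.009], 35, 0.03],
    [[-0.033, -0.155, -0.009], 41, 0.03],
    [[-0.038, -0.18, -0.009], 47, 0.03],
    [[-0.043, -0.205, -0.009], 53, 0.03],
    [[-0.049, -0.23, -0.009], 57, 0.03],
    [[-0.054, -0.255, -0.009], 58.7, 0.03],
    [[-0.059, -0.28, -0.009], 58.7, 0.03],
    [[-0.065, -0.305, -0.009], 58.7, 0.03],
    [[-0.069, -0.328, -0.009], 58.7, 0.03],
    [[-0.073, -0.345, -0.009], 58.7, 0.03],
    [[-0.0753, -0.357, -0.009], 58.7, 0.03],
    [[-0.0753, -0.357, -0.009], 58.7, 0.03],
    [[-0.0753, -0.357, -0.009], 58.7, 0.03],
  ],
  newtons=60,
)

```text
time_s: 5.95
position: [0.5326, -0.1916, 0.1803]
tool_rot: [[-0.214, 0.977, -0.0], [0.977, 0.214, 0.001], [0.001, -0.0, -1.0]]
ft_force: [0.5, 1.1, -2.7]
grip_width: 0.0469
gripper_force: 63.7
```

```bash
python3 m3.py; python3 -c "
from h import *
go(mix(0,-24,80),mix(0,-24,69),yaw=12.3)"
```

```text
shift [-0.0008, -0.0007, 0.0003] turn 0.03
shift [-0.0008, -0.0006, 0.1003] turn 0.03
pos [ 0.5326 -0.1916  0.1803] yaw 12.33 q [-31.8  24.5  74.2   0.   81.3 -44.1] w 0.04691101749231797 F [ 0.5  1.1 -2.7] 5.95
scene 1289 [[-93.8, -23.0, -10.1], [-28.7, 20.0, 14.3], [43.4, 96.3, 142.3]]
[-25.4  42. ] [135.  139.5] 89.07234191894531
-95 353 [ -9.9  13.2  33.9 140.2]
-60 269 [-10.1  12.7  34.1  41.3]
20 301 [-7.7 27.8 35.3 37.1]
top 294 [[-117.2, -36.4, -4.6], [-75.6, 1.8, 32.3], [-39.9, 25.7, 264.8]]
[-76.3  -9.8] [93.4 57.5] 65.99313354492188
-95 246 [-3.4 32.3 35.2 36.7]
-60 43 [28.9 32.2 36.6 39.6]
20 0 
shift [-0.0011, -0.0009, 0.1005] turn 0.08
shift [-0.0011, -0.0009, 0.1115] turn 0.08
pos [ 0.5327 -0.1912  0.1805] yaw 12.38 q [-31.7  24.5  74.2   0.   81.3 -44.1] w 0.04729913547917574 F [ 0.2  0.7 -3.2] 6.05
```

Call:
drive_tool(
  series=[
    [[-0.002, -0.0007, 0.02], 0, 0.03],
    [[-0.002, -0.0007, 0.045], 0, 0.03],
    [[-0.002, -0.0007, 0.07], 0, 0.03],
    [[-0.002, -0.0007, 0.09], 0, 0.03],
    [[-0.002, -0.0007, 0.1], 0, 0.03],
    [[-0.002, -0.0007, 0.104], 0, 0.03],
    [[-0.002, -0.0007, 0.108], 0, 0.03],
    [[-0.002, -0.0007, 0.111], 0, 0.03],
    [[-0.002, -0.0007, 0.111], 0, 0.03],
  ],
)

```text
time_s: 6.95
position: [0.5325, -0.1943, 0.0698]
tool_rot: [[-0.214, 0.977, 0.0], [0.977, 0.214, -0.0], [-0.0, 0.0, -1.0]]
ft_force: [0.2, -0.0, -3.0]
grip_width: 0.0474
gripper_force: 63.7
```

```bash
cat > m4.py <<'E'
from h import *
s=env.observe(); print(s['position'],s['ft_force'].round(1))
for n in('scene','top'):
    d=shot(n);P=cloud(d);m=cv2.inRange(cv2.cvtColor(d['img'],cv2.COLOR_RGB2HSV),(105,100,25),(132,255,255))
    M=np.dstack([(P[...,:2]-O)@np.c_[MX,MY],P[...,2]])*1000
    q=M[(m>0)&(abs(M[...,0])<60)&(abs(M[...,1])<110)&(M[...,2]>30)]
    print(n,len(q),np.percentile(q,[1,50,99],axis=0).round(1).tolist())
    t=q[q[:,2]>np.percentile(q[:,2],70)-6]; a=cv2.minAreaRect(t[:,:2].astype(np.float32)); print('top rect',np.round(a[0],1),np.round(a[1],1),round(a[2],1),np.median(t[:,2]))
    for lo,hi in((-75,-40),(0,40),(40,75)):
        k=t[(t[:,1]>lo)&(t[:,1]<hi)]; print(lo,len(k),np.median(k[:,2]) if len(k) else '')
    if n=='scene': c=cv2.resize(d['img'][140:290,90:250],None,fx=4,fy=4,interpolation=cv2.INTER_CUBIC); cv2.imwrite('pics/c5.png',cv2.cvtColor(np.clip(c*1.8,0,255).astype(np.uint8),cv2.COLOR_RGB2BGR))
E
python3 m4.py
```

```text
[ 0.53246999 -0.19425213  0.06977784] [ 0.2 -0.  -3. ]
scene 1256 [[-23.8, -69.8, 60.2], [17.7, 11.9, 100.0], [27.3, 68.7, 107.9]]
top rect [14.4  0.6] [ 82.6 141.5] 0.9 102.14396238982485
-75 209 102.52012062118847
0 230 101.89817158680535
40 206 102.10759737872235
top 213 [[-23.3, 14.4, 96.9], [2.5, 50.6, 102.0], [25.6, 67.7, 111.7]]
top rect [-7.7 50.7] [53.6 88.6] 66.7 102.12001913392054
-75 0 
0 68 102.34333823793425
40 137 101.92650613816683
```

View pics/c5.png

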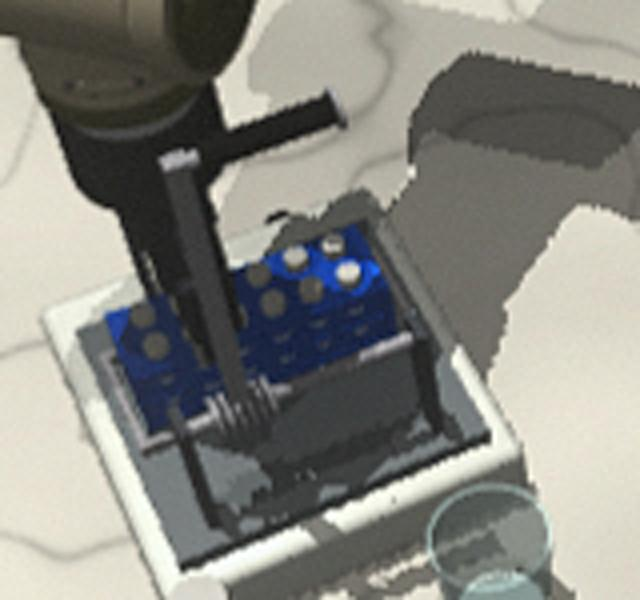

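The rack sits inside the fence in c5 (centred about (1,0) mm, roughly 2 mm above the floor). I lower it the rest of the way and release.

Call:
drive_tool(
  series=[
    [[0, 0, 0.001], 0, 0.03],
    [[0, 0, 0.002], 0, 0.03],
    [[0, 0, 0.003], 0, 0.03],
    [[0, 0, 0.003], 0, 0.03],
  ],
)

```text
time_s: 7.45
position: [0.5326, -0.1945, 0.0681]
tool_rot: [[-0.214, 0.977, 0.001], [0.977, 0.214, -0.001], [-0.001, 0.001, -1.0]]
ft_force: [-2.8, 1.6, 10.7]
grip_width: 0.047
gripper_force: 65.5
```

Call:
drive_tool(
  series=[
    [[0, 0, 0.002], 0, 0.06],
    [[0, 0, 0.002], 0, 0.07],
    [[0, 0, 0.002], 0, 0.08],
    [[0, 0, 0.002], 0, 0.08],
    [[0, 0, 0.002], 0, 0.08],
    [[0, 0, -0.03], 0, 0.08],
    [[0, 0, -0.07], 0, 0.08],
    [[0, 0, -0.11], 0, 0.08],
    [[0, 0, -0.14], 0, 0.08],
    [[0, 0, -0.14], 0, 0.08],
  ],
)

```text
time_s: 8.45
position: [0.5338, -0.195, 0.2109]
tool_rot: [[-0.214, 0.977, 0.007], [0.977, 0.214, -0.004], [-0.006, 0.006, -1.0]]
ft_force: [0.2, -0.0, -0.3]
grip_width: 0.0805
gripper_force: 0.0
```

```bash
python3 m4.py;  python3 -c "
from h import *
P=cloud(shot('scene'))
M=np.dstack([(P[...,:2]-O)@np.c_[MX,MY],P[...,2]])*1000
h=M[(M[...,2]>300)&(M[...,2]<335)&(M[...,1]>15)&(M[...,1]<100)&(M[...,0]>80)&(M[...,0]<125)]
print(np.percentile(h,[2,50,98],axis=0).round(1))
b=M[(M[...,2]>200)&(M[...,2]<290)&(abs(M[...,1])<50)&(M[...,0]>80)&(M[...,0]<110)]; print('bar',np.percentile(b,[2,50,98],axis=0).round(1))
go(mix(0,-25,345),mix(0,57,345),mix(100,57,345),mix(100,57,300),yaw=12.3)"
```

```text
[ 0.53375322 -0.1950272   0.21091969] [ 0.2 -0.  -0.3]
scene 1294 [[-23.3, -69.6, 59.5], [17.8, 9.8, 99.3], [27.4, 68.8, 106.5]]
top rect [ 1.6 -0. ] [ 54.1 140.9] 0.4 101.15877249614248
-75 213 100.69327726555196
0 225 101.05195864190021
40 215 102.08660241899574
top 314 [[-23.7, -10.2, 57.9], [-0.4, 40.9, 101.3], [25.4, 68.1, 109.2]]
top rect [ 2.  32.1] [ 52.8 112.2] 5.7 101.57747339646903
-75 0 
0 127 101.64415630014228
40 149 101.43924561276478
[[ 95.1  16.1 315.8]
 [104.1  30.9 324.6]
 [109.1  44.  328.4]]
bar [[ 93.5 -33.8 201.1]
 [ 98.1 -29.  246.1]
 [102.1 -23.4 287.6]]
shift [0.0006, 0.0003, -0.1395] turn 0.03
shift [0.0826, 0.0004, -0.1394] turn 0.03
shift [0.0826, 0.1004, -0.1395] turn 0.03
shift [0.0825, 0.1004, -0.0945] turn 0.03
pos [ 0.5319 -0.194   0.2055] yaw 12.33 q [-32.   23.5  71.6  -0.   85.  -44.3] w 0.07972407745325842 F [ 0.1 -0.1 -0.3] 8.6
```

The rack is placed and standing flat, but the carriage slid to about y=-29 as the wrist passed. I back away from the bar, rise and re-measure the handle.

Call:
drive_tool(
  series=[
    [[0, -0.02, 0], 0, 0.08],
    [[0, -0.05, 0], 0, 0.08],
    [[0, -0.08, 0], 0, 0.08],
    [[0, -0.1, -0.03], 0, 0.08],
    [[0, -0.1, -0.07], 0, 0.08],
    [[0.01, -0.1, -0.11], 0, 0.08],
    [[0.03, -0.1, -0.15], 0, 0.06],
    [[0.04, -0.1, -0.16], 0, 0.06],
    [[0.04, -0.1, -0.16], 0, 0.06],
    [[0.04, -0.1, -0.16], 0, 0.06],
  ],
)

```text
time_s: 9.6
position: [0.4259, -0.1765, 0.3644]
tool_rot: [[-0.214, 0.977, -0.003], [0.977, 0.214, 0.002], [0.003, -0.002, -1.0]]
ft_force: [0.7, -0.2, 0.2]
grip_width: 0.0598
gripper_force: 0.0
```

```bash
python3 m4.py;  cat > m5.py <<'E'
from h import *
for n in('scene','top'):
    P=cloud(shot(n))
    M=np.dstack([(P[...,:2]-O)@np.c_[MX,MY],P[...,2]])*1000
    h=M[(M[...,2]>300)&(M[...,2]<335)&(M[...,1]>-60)&(M[...,1]<100)&(M[...,0]>80)&(M[...,0]<125)]
    print(n,len(h),np.percentile(h,[1,50,99],axis=0).round(1).tolist())
    b=M[(M[...,2]>200)&(M[...,2]<290)&(abs(M[...,1])<50)&(M[...,0]>70)&(M[...,0]<110)]; print('bar',len(b),np.percentile(b,[2,50,98],axis=0).round(1).tolist())
go(mix(100,16,345),mix(100,16,300),yaw=12.3)
E
python3 m5.py
```

```text
[ 0.42594903 -0.17653046  0.36443752] [ 0.7 -0.2  0.2]
scene 1305 [[-23.3, -69.6, 59.8], [17.3, 7.2, 99.5], [27.6, 68.5, 105.9]]
top rect [ 0.3 -0.3] [139.9  55.3] 89.7 101.25630119290827
-75 214 101.179338863303
0 241 101.13394221019473
40 202 101.96013137752735
top 751 [[-24.8, -71.5, 58.9], [-0.9, -4.3, 101.5], [24.6, 66.6, 109.8]]
top rect [ 0.9 -2.5] [141.9  50. ] 88.9 101.69024881403514
-75 172 101.89460144580204
0 184 101.70150777387946
40 140 101.62009812248513
scene 424 [[94.3, -33.1, 302.2], [103.7, 3.7, 323.2], [108.6, 44.0, 328.6]]
bar 198 [[92.9, -33.8, 203.9], [98.2, -28.9, 246.2], [101.7, -23.6, 288.0]]
top 225 [[92.3, -34.9, 303.8], [98.3, 7.0, 323.8], [106.6, 42.8, 328.5]]
bar 76 [[86.7, -35.6, 203.7], [92.1, -26.8, 249.2], [98.5, -24.7, 288.1]]
shift [0.0021, 0.2004, 0.0197] turn -0.0
shift [0.002, 0.2005, 0.0647] turn -0.0
pos [ 0.426  -0.1768  0.3651] yaw 12.3 q [-37.3   8.7  66.9  -0.  104.6 -49.6] w 0.06016460916140922 F [ 0.9  0.1 -0.5] 9.8
```

View pics/c5.png

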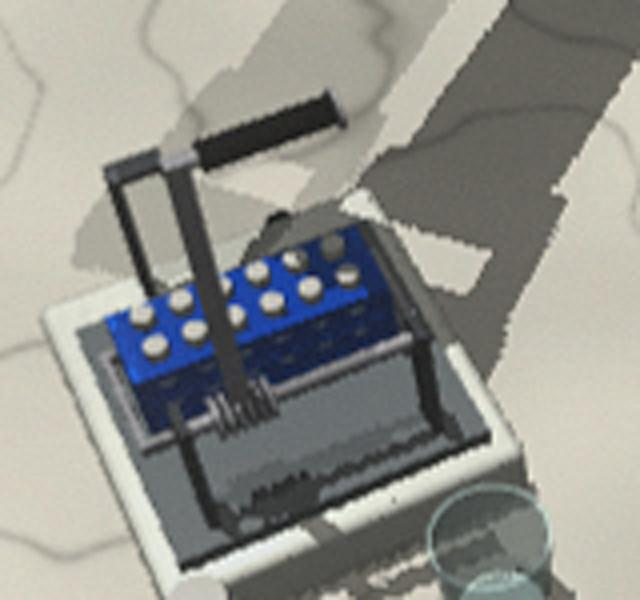

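The rack is fully inside the fence in c5, and the handle spans c5 (195,155) to (345,110), free to be gripped. Next I reach over the handle, descend and grip it.

Call:
drive_tool(
  series=[
    [[0.001, 0.04, 0], 0, 0.06],
    [[0.002, 0.08, 0], 0, 0.06],
    [[0.002, 0.12, 0], 0, 0.06],
    [[0.002, 0.16, 0], 0, 0.06],
    [[0.002, 0.19, 0], 0, 0.06],
    [[0.002, 0.2, 0], 0, 0.06],
    [[0.002, 0.2, 0], 0, 0.06],
    [[0.002, 0.2, 0.02], 0, 0.06],
    [[0.002, 0.2, 0.04], 0, 0.06],
    [[0.002, 0.2, 0.055], 0, 0.06],
    [[0.002, 0.2, 0.066], 0, 0.06],
    [[0.002, 0.2, 0.066], 0, 0.06],
    [[0.002, 0.2, 0.066], 0, 0.06],
  ],
)

```text
time_s: 11.1
position: [0.6209, -0.1321, 0.3012]
tool_rot: [[-0.213, 0.977, 0.001], [0.977, 0.213, -0.0], [-0.0, 0.001, -1.0]]
ft_force: [0.2, -0.7, -0.8]
grip_width: 0.06
gripper_force: 0.0
```

```bash
python3 m5.py; python3 -c "
from h import *
go(mix(100,16,298),yaw=12.3)"
```

```text
scene 281 [[94.4, -33.2, 302.2], [103.7, -10.0, 322.5], [109.0, 44.3, 328.2]]
bar 199 [[91.4, -33.8, 201.7], [98.3, -29.1, 245.6], [102.2, -23.6, 288.1]]
top 40 [[93.6, 6.9, 320.5], [100.0, 14.2, 324.7], [106.1, 26.3, 330.0]]
shift [-0.0, 0.0001, 0.0036] turn 0.02
pos [ 0.6212 -0.1321  0.3016] yaw 12.32 q [-22.7  28.7  47.4  -0.  103.7 -35. ] w 0.060012114924171404 F [ 0.2 -0.7  0.4] 11.2Traceback (most recent call last):
  File "m5.py", line 7, in <module>
    b=M[(M[...,2]>200)&(M[...,2]<290)&(abs(M[...,1])<50)&(M[...,0]>70)&(M[...,0]<110)]; print('bar',len(b),np.percentile(b,[2,50,98],axis=0).round(1).tolist())
                                                                                                           ~~~~~~~~~~~~~^^^^^^^^^^^^^^^^^^^^
    return _quantile_unchecked(
        a, q, axis, out, overwrite_input, method, keepdims, weights)
    return _ureduce(a,
                    func=_quantile_ureduce_func,
    ...<5 lines>...
                    overwrite_input=overwrite_input,
                    method=method)
    r = func(a, **kwargs)
    result = _quantile(arr,
                       quantiles=q,
    ...<2 lines>...
                       out=out,
                       weights=wgt)
    slices_having_nans = np.isnan(arr[-1, ...])
                                  ~~~^^^^^^^^^
IndexError: index -1 is out of bounds for axis 0 with size 0
```

Call:
drive_tool(
  series=[
    [[0, 0, 0.003], 0, 0.05],
    [[0, 0, 0.003], 0, 0.03],
    [[0, 0, 0.003], 0, 0.0],
    [[0, 0, 0.003], 0, 0.0],
    [[0, 0, 0.003], 0, 0.0],
    [[0, 0, 0.003], 0, 0.0],
    [[0, 0, 0.003], 0, 0.0],
    [[0, 0, 0.003], 0, 0.0],
    [[0.005, 0, 0.003], 0, 0.0],
    [[0.01, 0, 0.003], 0, 0.0],
    [[0.015, 0, 0.003], 0, 0.0],
    [[0.02, 0, 0.003], 0, 0.0],
    [[0.025, 0, 0.003], 0, 0.0],
    [[0.03, 0, 0.003], 0, 0.0],
    [[0.033, 0, 0.003], 0, 0.0],
    [[0.033, 0, 0.003], 0, 0.0],
    [[0.033, 0, 0.003], 0, 0.0],
  ],
  newtons=50,
)

```text
time_s: 12.9
position: [0.614, -0.0994, 0.2978]
tool_rot: [[-0.214, 0.977, 0.001], [0.977, 0.214, 0.0], [-0.0, 0.001, -1.0]]
ft_force: [0.2, -0.2, 7.2]
grip_width: -0.0003
gripper_force: 3.2
```

```bash
cat > m6.py <<'E'
from h import *
P=cloud(shot('scene'))
M=np.dstack([(P[...,:2]-O)@np.c_[MX,MY],P[...,2]])*1000
b=M[(M[...,2]>150)&(M[...,2]<260)&(abs(M[...,1])<50)&(M[...,0]>60)&(M[...,0]<110)]; print('bar',len(b),np.percentile(b,[2,50,98],axis=0).round(1).tolist())
s=env.observe(); p=s['position']; print('tcp mixer',((p[:2]-O)@np.c_[MX,MY]*1000).round(1),p[2]*1000,s['grip_width'],s['ft_force'].round(1))
E
python3 m6.py
python3 -c "
import numpy as np
from h import *
p=env.observe()['position']; x0,y0=(p[:2]-O)@np.c_[MX,MY]*1000; z0=p[2]*1000
# arc relative to assumed start angle
r=190; t0=np.arctan2(z0+18.7-128, 85-x0); print('t0',t0, np.hypot(z0+18.7-128,85-x0))
ts=np.linspace(1.65,-.05,40)
for t in ts: print(round(t,2),[0,round((-r*np.cos(t)+r*np.cos(1.65))/1000,3),round(-r*(np.sin(t)-np.sin(1.65))/1000,3)],end='; ')
"
```

```text
bar 220 [[88.7, -3.0, 152.5], [95.3, 1.7, 209.3], [99.3, 7.2, 258.2]]
tcp mixer [99.9 49.5] 297.86930809087653 0.0003437599087350746 [ 1.8 -0.3  5.9]
t0 1.649645751788542 189.1570200231919
1.65 [0, np.float64(0.0), np.float64(-0.0)]; 1.61 [0, np.float64(-0.008), np.float64(-0.0)]; 1.56 [0, np.float64(-0.017), np.float64(-0.001)]; 1.52 [0, np.float64(-0.025), np.float64(-0.0)]; 1.48 [0, np.float64(-0.033), np.float64(0.0)]; 1.43 [0, np.float64(-0.041), np.float64(0.001)]; 1.39 [0, np.float64(-0.049), np.float64(0.003)]; 1.34 [0, np.float64(-0.058), np.float64(0.004)]; 1.3 [0, np.float64(-0.066), np.float64(0.006)]; 1.26 [0, np.float64(-0.074), np.float64(0.009)]; 1.21 [0, np.float64(-0.081), np.float64(0.011)]; 1.17 [0, np.float64(-0.089), np.float64(0.014)]; 1.13 [0, np.float64(-0.097), np.float64(0.018)]; 1.08 [0, np.float64(-0.104), np.float64(0.022)]; 1.04 [0, np.float64(-0.111), np.float64(0.026)]; 1.0 [0, np.float64(-0.118), np.float64(0.03)]; 0.95 [0, np.float64(-0.125), np.float64(0.035)]; 0.91 [0, np.float64(-0.132), np.float64(0.04)]; 0.87 [0, np.float64(-0.138), np.float64(
[... 332 characters left out ...]
float64(0.088)]; 0.52 [0, np.float64(-0.18), np.float64(0.096)]; 0.47 [0, np.float64(-0.184), np.float64(0.103)]; 0.43 [0, np.float64(-0.188), np.float64(0.11)]; 0.39 [0, np.float64(-0.191), np.float64(0.118)]; 0.34 [0, np.float64(-0.194), np.float64(0.126)]; 0.3 [0, np.float64(-0.197), np.float64(0.133)]; 0.26 [0, np.float64(-0.199), np.float64(0.141)]; 0.21 [0, np.float64(-0.201), np.float64(0.15)]; 0.17 [0, np.float64(-0.202), np.float64(0.158)]; 0.12 [0, np.float64(-0.204), np.float64(0.166)]; 0.08 [0, np.float64(-0.204), np.float64(0.174)]; 0.04 [0, np.float64(-0.205), np.float64(0.182)]; -0.01 [0, np.float64(-0.205), np.float64(0.191)]; -0.05 [0, np.float64(-0.205), np.float64(0.199)];
```

```bash
python3 -c "
from h import *
d=shot('scene'); c=cv2.resize(d['img'][60:220,100:260],None,fx=3.75,fy=3.75,interpolation=cv2.INTER_CUBIC); cv2.imwrite('pics/c6.png',cv2.cvtColor(np.clip(c*2.2,0,255).astype(np.uint8),cv2.COLOR_RGB2BGR))
print(proj(d,[env.observe()['position'],mix(100,46,317)])-[100,60])"
```

```text
[[ 78.86942923 113.64219872]
 [ 75.5338587  106.69418275]]
```

View pics/c6.png

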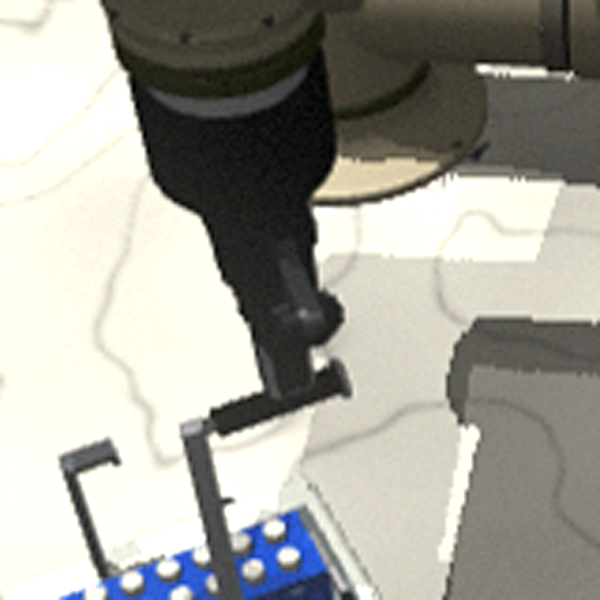

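The handle in c6 (215,425)–(350,385) passes in front of the closed fingertips (295,390), so it is not between the pads. I check in 3D where handle and fingers stand.

```bash
python3 -c "
from h import *
for n in ('scene','top'):
    d=shot(n);P=cloud(d)
    M=np.dstack([(P[...,:2]-O)@np.c_[MX,MY],P[...,2]])*1000
    for lo in range(-10,95,10):
        k=M[(M[...,1]>lo)&(M[...,1]<lo+10)&(M[...,0]>50)&(M[...,0]<150)&(M[...,2]>270)&(M[...,2]<380)]
        k=k[k[:,2]<345]
        if len(k)>2: print(n,lo,len(k),'x',np.percentile(k[:,0],[3,50,97]).round(1),'z',np.percentile(k[:,2],[3,50,97]).round(1))
s=env.observe();print(s['wrist_torque'],s['gripper_force'],s['grip_width'])
"
```

```text
scene -10 46 x [ 94.9 101.  104.9] z [273.6 303.4 324. ]
scene 0 112 x [ 97.5 101.7 104.8] z [272.9 304.7 324.7]
scene 10 47 x [ 96.4 103.1 107.5] z [315.4 323.2 326.9]
scene 20 48 x [ 96.4 103.5 107.4] z [317.  323.9 327.6]
scene 30 62 x [ 94.8 103.7 106.5] z [315.7 325.5 341.7]
scene 40 64 x [103.8 106.4 112.8] z [317.2 330.  343.6]
scene 50 50 x [103.4 106.6 112.1] z [317.  325.5 342.9]
scene 60 47 x [ 97.1 104.4 107.1] z [316.2 324.  337.2]
scene 70 39 x [ 94.6 105.2 108.9] z [313.4 325.2 330.2]
top 50 27 x [ 86.   94.5 109.9] z [318.1 334.8 344.3]
top 60 24 x [ 93.4  99.3 105.3] z [320.1 323.7 326.9]
top 70 3 x [ 96.4  98.5 100.5] z [327.1 328.5 328.9]
[ 0.05211702 -0.04980263 -0.0182127 ] 3.219785448163748 -0.00022059785364636798
```

```bash
python3 -c "
from h import *
d={k:v for k,v in np.load('scene0.npz').items()}
p=np.array([.5763,.1725,.1511]); y=np.array([.322,.947,0])
for dz in (0,.013,.02,.03,.04): print(dz,((proj(d,[p-.048*y+[0,0,dz],p+.048*y+[0,0,dz]])-[230,120])*3.5).round().tolist())
d=shot('scene');P=cloud(d);s=env.observe()
M=np.dstack([(P[...,:2]-O)@np.c_[MX,MY],P[...,2]])*1000
# profile of finger column
uv=proj(d,[mix(107,49,z) for z in (300,310,320,330,340,350)]).round().astype(int)
for u,v in uv: print(u,v,M[v,u].round(1),d['img'][v,u])
"
```

```text
0 [[213.0, 220.0], [373.0, 226.0]]
0.013 [[214.0, 205.0], [375.0, 212.0]]
0.02 [[215.0, 197.0], [377.0, 204.0]]
0.03 [[215.0, 185.0], [378.0, 192.0]]
0.04 [[216.0, 174.0], [380.0, 180.0]]
180 176 [-169.   117.9    4. ] [117 114 105]
179 172 [-184.8  121.3    2.2] [107 105  98]
178 167 [108.5  48.  323.1] [20 20 18]
178 163 [109.5  49.1 333. ] [23 21 21]
177 159 [111.3  48.2 344.5] [18 19 18]
176 155 [110.   48.2 352.7] [21 21 20]
```

The fingertips really sit about 25 mm above the reported TCP (c3 and c6 agree), so the fingers closed on top of the handle. I reopen, go about 24 mm deeper and grip again.

Call:
drive_tool(
  series=[
    [[0, 0, -0.015], 0, 0.0],
    [[0, 0, -0.035], 0, 0.03],
    [[0, 0, -0.035], 0, 0.06],
    [[0, 0, -0.035], 0, 0.06],
    [[0, 0, -0.035], 0, 0.06],
    [[0, 0, -0.035], 0, 0.06],
    [[-0.003, 0, -0.015], 0, 0.06],
    [[-0.003, 0, 0.005], 0, 0.06],
    [[-0.003, 0, 0.02], 0, 0.06],
    [[-0.003, 0, 0.024], 0, 0.06],
    [[-0.003, 0, 0.024], 0, 0.0],
    [[-0.003, 0, 0.024], 0, 0.0],
    [[-0.003, 0, 0.024], 0, 0.0],
    [[-0.003, 0, 0.024], 0, 0.0],
    [[-0.003, 0, 0.024], 0, 0.0],
    [[-0.003, 0, 0.024], 0, 0.0],
    [[-0.003, 0, 0.024], 0, 0.0],
    [[-0.003, 0, 0.024], 0, 0.0],
  ],
  newtons=60,
)

```text
time_s: 14.95
position: [0.615, -0.1025, 0.2743]
tool_rot: [[-0.214, 0.977, 0.002], [0.977, 0.214, -0.0], [-0.001, 0.002, -1.0]]
ft_force: [1.0, 0.2, 5.7]
grip_width: 0.0119
gripper_force: 58.5
```

```bash
python3 m6.py
```

```text
bar 219 [[88.3, -2.9, 153.3], [95.0, 1.8, 209.2], [99.1, 7.3, 257.4]]
tcp mixer [100.1  46.3] 274.3448968558784 0.011967690589181582 [1.1 1.1 5.8]
```

Call:
drive_tool(
  series=[
    [[0, -0.008, 0], 0, 0.0],
    [[0, -0.017, -0.001], 0, 0.0],
    [[0, -0.025, 0], 0, 0.0],
    [[0, -0.033, 0], 0, 0.0],
    [[0, -0.041, 0.001], 0, 0.0],
    [[0, -0.049, 0.003], 0, 0.0],
    [[0, -0.058, 0.004], 0, 0.0],
    [[0, -0.066, 0.006], 0, 0.0],
    [[0, -0.074, 0.009], 0, 0.0],
    [[0, -0.081, 0.011], 0, 0.0],
    [[0, -0.089, 0.014], 0, 0.0],
    [[0, -0.097, 0.018], 0, 0.0],
    [[0, -0.104, 0.022], 0, 0.0],
    [[0, -0.111, 0.026], 0, 0.0],
    [[0, -0.118, 0.03], 0, 0.0],
    [[0, -0.125, 0.035], 0, 0.0],
    [[0, -0.132, 0.04], 0, 0.0],
    [[0, -0.138, 0.045], 0, 0.0],
    [[0, -0.144, 0.05], 0, 0.0],
    [[0, -0.144, 0.05], 0, 0.0],
  ],
)

```text
time_s: 17.0
position: [0.473, -0.1333, 0.2228]
tool_rot: [[-0.213, 0.977, -0.002], [0.977, 0.213, 0.001], [0.001, -0.001, -1.0]]
ft_force: [2.3, 0.7, 2.9]
grip_width: 0.0119
gripper_force: 60.4
```

```bash
cat > m7.py <<'E'
from h import *
P=cloud(shot('scene')); s=env.observe(); p=s['position']; m=(p[:2]-O)@np.c_[MX,MY]*1000
print('tcp mixer',m.round(1),p[2]*1000,'w',s['grip_width'],s['gripper_force'],'F',s['ft_force'].round(1),s['wrist_torque'].round(2))
M=np.dstack([(P[...,:2]-O)@np.c_[MX,MY],P[...,2]])*1000
b=M[(M[...,2]>112)&(M[...,2]<300)&(M[...,1]>-48)&(M[...,1]<22)&(M[...,0]>-75)&(M[...,0]<60)]
t=np.arctan2(b[:,2]-128,85-b[:,0]); print('bar',len(b),'y',np.percentile(b[:,1],[5,50,95]).round(1),'angle (top face)',np.median(t).round(3)); 
if len(b)>5:
    c=np.polyfit(b[:,0],b[:,2],1); print('slope angle',-np.arctan(c[0]))
E
python3 m7.py
```

```text
tcp mixer [-44.7  46.3] 223.1972024051081 w 0.011874042815101965 60.399677753448486 F [2.7 0.3 3.5] [ 0.13 -0.51  0.06]
bar 534 y [-6.8  2.5 15. ] angle (top face) 0.864
slope angle 0.5837468434979386
```

Call:
drive_tool(
  series=[
    [[0, -0.006, 0.006], 0, 0.0],
    [[0, -0.012, 0.012], 0, 0.0],
    [[0, -0.017, 0.018], 0, 0.0],
    [[0, -0.023, 0.025], 0, 0.0],
    [[0, -0.027, 0.032], 0, 0.0],
    [[0, -0.032, 0.038], 0, 0.0],
    [[0, -0.036, 0.046], 0, 0.0],
    [[0, -0.04, 0.053], 0, 0.0],
    [[0, -0.044, 0.06], 0, 0.0],
    [[0, -0.047, 0.068], 0, 0.0],
    [[0, -0.05, 0.076], 0, 0.0],
    [[0, -0.053, 0.083], 0, 0.0],
    [[0, -0.055, 0.091], 0, 0.0],
    [[0, -0.057, 0.1], 0, 0.0],
    [[0, -0.058, 0.108], 0, 0.0],
    [[0, -0.06, 0.116], 0, 0.0],
    [[0, -0.06, 0.124], 0, 0.0],
    [[0, -0.061, 0.128], 0, 0.0],
    [[0, -0.061, 0.128], 0, 0.0],
  ],
)

```text
time_s: 18.95
position: [0.4153, -0.1466, 0.0953]
tool_rot: [[-0.213, 0.977, 0.002], [0.977, 0.213, -0.0], [-0.001, 0.002, -1.0]]
ft_force: [9.7, 1.9, 5.2]
grip_width: 0.012
gripper_force: 61.2
```

```bash
python3 m7.py
```

```text
tcp mixer [-104.4   45.7] 95.52867526614341 w 0.01200141132052139 61.22797250747681 F [8.5 1.1 5.1] [ 0.32 -1.52  0.16]
bar 316 y [-33.8   3.9   9.3] angle (top face) 0.136
slope angle 0.0726994309730988
```

Call:
drive_tool(
  series=[
    [[0, 0.001, 0.006], 0, 0.0],
    [[0, 0.001, 0.012], 0, 0.0],
    [[0, 0.001, 0.017], 0, 0.0],
    [[0, 0.001, 0.02], 0, 0.0],
    [[0, 0.001, 0.02], 0, 0.0],
    [[0, 0.001, 0.02], 0, 0.0],
  ],
)

```text
time_s: 19.6
position: [0.4154, -0.1463, 0.0755]
tool_rot: [[-0.214, 0.977, 0.0], [0.977, 0.214, -0.001], [-0.001, 0.0, -1.0]]
ft_force: [3.1, 0.4, 7.4]
grip_width: 0.0121
gripper_force: 62.0
```

```bash
cat >> m7.py <<'E'
b=M[(M[...,2]>100)&(M[...,2]<150)&(M[...,1]>-9)&(M[...,1]<16)&(M[...,0]>-70)&(M[...,0]<60)]
print('strip',len(b),-np.arctan(np.polyfit(b[:,0],b[:,2],1)[0]),[ (x,np.median(b[abs(b[:,0]-x)<12,2]).round(1)) for x in(-60,-40,-20,0,20,40)])
b=M[(M[...,2]>112)&(M[...,2]<150)&(M[...,1]>-9)&(M[...,1]<16)&(M[...,0]>-70)&(M[...,0]<50)]
print('strip>112',len(b),-np.arctan(np.polyfit(b[:,0],b[:,2],1)[0]),[ (x,np.median(b[abs(b[:,0]-x)<12,2]).round(1)) for x in(-60,-40,-20,0,20,40)],np.percentile(b[:,1],[5,50,95]).round(1))
E
python3 m7.py
```

```text
tcp mixer [-104.2   46. ] 75.56640453731251 w 0.012163980405128623 62.00835049152374 F [2.9 1.5 6.9] [ 0.17 -0.99  0.12]
bar 303 y [-35.6   2.6   8.3] angle (top face) 0.045
slope angle 0.027878311938230708
strip 363 0.018564959221873928 [(-60, np.float64(131.2)), (-40, np.float64(131.6)), (-20, np.float64(129.4)), (0, np.float64(126.2)), (20, np.float64(126.3)), (40, np.float64(131.9))]
strip>112 237 -0.005523719295332514 [(-60, np.float64(131.2)), (-40, np.float64(131.6)), (-20, np.float64(131.5)), (0, np.float64(132.3)), (20, np.float64(132.1)), (40, np.float64(131.9))] [-1.2  3.4  8.4]
```

Call:
drive_tool(
  series=[
    [[0, 0, 0.004], 0, 0.0],
    [[0, 0, 0.008], 0, 0.0],
    [[0, 0, 0.009], 0, 0.0],
    [[0, 0, 0.009], 0, 0.0],
    [[0, 0, 0.009], 0, 0.0],
  ],
)

```text
time_s: 20.15
position: [0.4158, -0.1464, 0.0666]
tool_rot: [[-0.214, 0.977, 0.001], [0.977, 0.214, -0.001], [-0.001, 0.001, -1.0]]
ft_force: [6.5, 1.1, 4.0]
grip_width: 0.012
gripper_force: 62.8
```

```bash
python3 m7.py
```

```text
tcp mixer [-103.9   45.7] 66.60701592734495 w 0.011726415365606448 62.81788766384125 F [6.8 1.  4.8] [ 0.17 -1.08  0.1 ]
bar 282 y [-35.5   3.3   8.9] angle (top face) -0.002
slope angle 0.05131600635711068
strip 352 -0.02275176763054687 [(-60, np.float64(124.9)), (-40, np.float64(125.7)), (-20, np.float64(125.2)), (0, np.float64(111.2)), (20, np.float64(122.2)), (40, np.float64(129.7))]
strip>112 224 -0.051948792174431685 [(-60, np.float64(124.9)), (-40, np.float64(125.7)), (-20, np.float64(127.1)), (0, np.float64(128.3)), (20, np.float64(128.8)), (40, np.float64(129.7))] [-0.8  3.8  8.8]
```

Call:
drive_tool(
  series=[
    [[-0.003, 0, 0], 0, 0.0],
    [[-0.006, 0, 0], 0, 0.0],
    [[-0.009, 0, 0], 0, 0.0],
    [[-0.012, 0, 0], 0, 0.0],
    [[-0.015, 0, 0], 0, 0.0],
    [[-0.018, 0, 0], 0, 0.0],
    [[-0.021, 0, 0], 0, 0.0],
    [[-0.024, 0, 0], 0, 0.0],
    [[-0.027, 0, 0], 0, 0.0],
    [[-0.03, 0, 0], 0, 0.0],
    [[-0.03, 0, 0], 0, 0.0],
    [[-0.03, 0, 0], 0, 0.0],
  ],
)

```text
time_s: 21.4
position: [0.4222, -0.1756, 0.0666]
tool_rot: [[-0.214, 0.977, 0.001], [0.977, 0.214, -0.001], [-0.001, 0.001, -1.0]]
ft_force: [7.3, 1.3, 5.6]
grip_width: 0.0119
gripper_force: 63.0
```

```bash
sed -e 's/>-9)/>-38)/g;s/<16)/<-15)/g' m7.py > m8.py; python3 m8.py
```

```text
tcp mixer [-103.8   15.9] 66.61622406934018 w 0.011732484363033714 62.94548571109772 F [7.3 1.9 6.1] [ 0.28 -1.16  0.11]
bar 930 y [-29.3   5.5  20.4] angle (top face) 0.472
slope angle 0.8521068363068304
strip 339 -0.017419794226177912 [(-60, np.float64(124.4)), (-40, np.float64(126.0)), (-20, np.float64(125.5)), (0, np.float64(121.9)), (20, np.float64(118.0)), (40, np.float64(129.3))]
strip>112 220 -0.046206829205894716 [(-60, np.float64(124.4)), (-40, np.float64(126.0)), (-20, np.float64(126.8)), (0, np.float64(127.5)), (20, np.float64(127.8)), (40, np.float64(129.3))] [-29.9 -25.2 -20.5]
```

The bar is in the hook, with its centre at about y=-26 and angle about -0.05. I ease it up.

Call:
drive_tool(
  series=[
    [[0, 0, -0.002], 0, 0.0],
    [[0, 0, -0.004], 0, 0.0],
    [[0, 0, -0.006], 0, 0.0],
    [[0, 0, -0.008], 0, 0.0],
    [[0, 0, -0.01], 0, 0.0],
    [[0, 0, -0.012], 0, 0.0],
    [[0, 0, -0.014], 0, 0.0],
    [[0, 0, -0.0155], 0, 0.0],
    [[0, 0, -0.0155], 0, 0.0],
    [[0, 0, -0.0155], 0, 0.0],
  ],
)

```text
time_s: 22.45
position: [0.4213, -0.1752, 0.0816]
tool_rot: [[-0.214, 0.977, -0.001], [0.977, 0.214, 0.001], [0.001, -0.001, -1.0]]
ft_force: [5.8, 1.7, 2.9]
grip_width: 0.0119
gripper_force: 62.5
```

```bash
python3 m8.py
```

```text
tcp mixer [-104.6   16.5] 81.55290543684015 w 0.01234618587971746 62.47835040092468 F [5.5 1.3 1.8] [ 0.19 -0.41  0.16]
bar 833 y [-29.6   5.3  20.2] angle (top face) 0.521
slope angle 0.815468585157025
strip 361 0.06220419850144498 [(-60, np.float64(135.5)), (-40, np.float64(135.8)), (-20, np.float64(134.9)), (0, np.float64(131.7)), (20, np.float64(126.9)), (40, np.float64(133.6))]
strip>112 245 0.030269291903345423 [(-60, np.float64(135.5)), (-40, np.float64(135.8)), (-20, np.float64(135.4)), (0, np.float64(134.7)), (20, np.float64(133.3)), (40, np.float64(133.6))] [-29.9 -25.  -20.1]
```

Call:
drive_tool(
  series=[
    [[0, 0, -0.001], 0, 0.0],
    [[0, 0, -0.002], 0, 0.0],
    [[0, 0, -0.002], 0, 0.0],
    [[0, 0, -0.002], 0, 0.0],
  ],
)

```text
time_s: 22.9
position: [0.4212, -0.1751, 0.0835]
tool_rot: [[-0.214, 0.977, -0.002], [0.977, 0.214, 0.001], [0.001, -0.001, -1.0]]
ft_force: [6.1, 0.5, 0.5]
grip_width: 0.0117
gripper_force: 62.4
```

```bash
python3 m8.py
```

```text
tcp mixer [-104.7   16.5] 83.49457524099607 w 0.012190403355988488 62.41940438747406 F [5.1 0.8 2.1] [ 0.09 -0.39  0.12]
bar 833 y [-29.6   5.2  20.3] angle (top face) 0.528
slope angle 0.8084996409853767
strip 356 0.0612566283405452 [(-60, np.float64(136.8)), (-40, np.float64(137.0)), (-20, np.float64(135.9)), (0, np.float64(132.9)), (20, np.float64(131.5)), (40, np.float64(133.7))]
strip>112 241 0.037460781012577944 [(-60, np.float64(136.8)), (-40, np.float64(137.0)), (-20, np.float64(136.5)), (0, np.float64(135.6)), (20, np.float64(133.8)), (40, np.float64(133.7))] [-29.9 -25.1 -20.2]
```

Call:
drive_tool(
  series=[
    [[0, 0, -0.002], 0, 0.015],
    [[0, 0, -0.002], 0, 0.02],
    [[0, 0, -0.002], 0, 0.03],
    [[0, 0, -0.002], 0, 0.05],
    [[0, 0, -0.002], 0, 0.05],
    [[0, 0, -0.002], 0, 0.05],
  ],
)

```text
time_s: 23.55
position: [0.4216, -0.1754, 0.0859]
tool_rot: [[-0.213, 0.977, -0.0], [0.977, 0.213, 0.0], [0.0, -0.0, -1.0]]
ft_force: [-0.1, 0.9, 0.1]
grip_width: 0.0499
gripper_force: 0.0
```

```bash
python3 m8.py
```

```text
tcp mixer [-104.3   16.2] 85.95920316470836 w 0.049875751962630825 0.0 F [ 0.4  1.4 -0.1] [-0.   -0.01  0.06]
bar 979 y [-29.3   6.4  20.4] angle (top face) 0.522
slope angle 0.7802262503634501
strip 366 0.10413564798986955 [(-60, np.float64(142.0)), (-40, np.float64(140.2)), (-20, np.float64(138.6)), (0, np.float64(134.2)), (20, np.float64(133.2)), (40, np.float64(135.0))]
strip>112 247 0.07020585486038933 [(-60, np.float64(142.0)), (-40, np.float64(140.2)), (-20, np.float64(139.5)), (0, np.float64(138.2)), (20, np.float64(135.9)), (40, np.float64(135.1))] [-29.7 -25.3 -20.4]
```

```bash
python3 m8.py | tail -1; python3 -c "
from h import *
d=shot('scene');P=cloud(d)
M=np.dstack([(P[...,:2]-O)@np.c_[MX,MY],P[...,2]])*1000
for x0 in range(-100,-40,8):
    k=M[(M[...,0]>x0)&(M[...,0]<x0+8)&(M[...,1]>-45)&(M[...,1]<0)&(M[...,2]>100)&(M[...,2]<170)]
    print(x0,len(k),'y',np.percentile(k[:,1],[3,50,97]).round(1),'z',np.percentile(k[:,2],[3,50,97]).round(1)) if len(k) else 0
k=M[(M[...,0]>-120)&(M[...,0]<-95)&(M[...,1]>32)&(M[...,1]<62)&(M[...,2]>100)&(M[...,2]<180)]
print('handle end',len(k),np.percentile(k,[3,50,97],axis=0).round(1).tolist())
c=cv2.resize(d['img'][140:270,90:230],None,fx=4.5,fy=4.5,interpolation=cv2.INTER_CUBIC); cv2.imwrite('pics/c7.png',cv2.cvtColor(np.clip(c*2.,0,255).astype(np.uint8),cv2.COLOR_RGB2BGR))
print(env.observe()['time_s'])"
```

```text
strip>112 248 0.06222735925638632 [(-60, np.float64(141.2)), (-40, np.float64(140.2)), (-20, np.float64(139.2)), (0, np.float64(138.2)), (20, np.float64(136.0)), (40, np.float64(135.1))] [-29.7 -25.2 -20.4]
-100 36 y [-29.6 -14.6  -1.4] z [137.6 143.5 147.4]
-92 31 y [-41.2 -25.7 -11.8] z [138.7 143.9 145.9]
-84 57 y [-41.5 -32.3 -12.4] z [106.4 143.2 147.4]
-76 67 y [-41.4 -35.5 -11.8] z [102.6 140.4 146.3]
-68 14 y [-29.7 -25.3 -21.1] z [140.5 141.8 144.5]
-60 16 y [-29.9 -24.8 -20.8] z [139.  141.6 144.1]
-52 13 y [-29.7 -26.  -20.9] z [135.3 140.9 143.6]
-44 17 y [-29.7 -24.8 -20.4] z [135.1 141.2 143.8]
handle end 28 [[-109.4, 39.4, 137.0], [-99.8, 44.2, 143.9], [-96.1, 47.3, 148.6]]
23.7
```

View pics/c7.png

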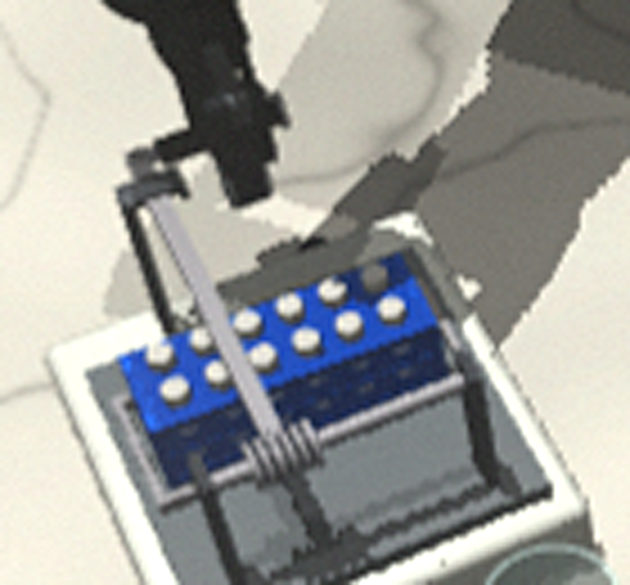

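The bar runs under the keeper roof at c7 (150,190) and the fingers are open, clear of the handle at c7 (185,150). Next I raise the hand straight up and away, then measure the bar again.

Call:
drive_tool(
  series=[
    [[0, 0, -0.01], 0, 0.05],
    [[0, 0, -0.03], 0, 0.05],
    [[0, 0, -0.06], 0, 0.05],
    [[0, 0, -0.1], 0, 0.05],
    [[0, -0.02, -0.13], 0, 0.05],
    [[0, -0.05, -0.15], 0, 0.05],
    [[0, -0.08, -0.15], 0, 0.05],
    [[0, -0.08, -0.15], 0, 0.05],
    [[0, -0.08, -0.15], 0, 0.05],
  ],
)

```text
time_s: 24.6
position: [0.3435, -0.1926, 0.2367]
tool_rot: [[-0.212, 0.977, 0.001], [0.977, 0.212, -0.001], [-0.001, 0.001, -1.0]]
ft_force: [0.2, 0.1, -0.1]
grip_width: 0.0498
gripper_force: 0.0
```

```bash
cat > m9.py <<'E'
from h import *
for n in('scene','top'):
    P=cloud(shot(n)); M=np.dstack([(P[...,:2]-O)@np.c_[MX,MY],P[...,2]])*1000
    b=M[(M[...,2]>118)&(M[...,2]<160)&(M[...,1]>-38)&(M[...,1]<-17)&(M[...,0]>-68)&(M[...,0]<50)]
    f=np.polyfit(b[:,0],b[:,2],1); print(n,len(b),'slope',-np.arctan(f[0]),'z@85',np.polyval(f,85),'z@-60',np.polyval(f,-60),'y',np.percentile(b[:,1],[5,50,95]).round(1))
    k=M[(M[...,2]>110)&(M[...,2]<165)&(M[...,1]>-10)&(M[...,1]<42)&(M[...,0]>-125)&(M[...,0]<-85)]; print('grip',len(k),np.percentile(k,[3,50,97],axis=0).round(1).tolist())
E
python3 m9.py; python3 m4.py
```

```text
scene 240 slope 0.06338027488540694 z@85 132.0772207428155 z@-60 141.27968618537813 y [-29.7 -25.2 -20.4]
grip 155 [[-109.7, -8.1, 136.4], [-101.0, 15.9, 143.8], [-97.3, 40.3, 148.3]]
top 211 slope 0.04780038424269389 z@85 133.1458681270438 z@-60 140.08220754064143 y [-32.5 -27.  -22.3]
grip 112 [[-110.6, -7.1, 138.2], [-104.1, 16.3, 144.8], [-97.5, 40.1, 148.6]]
[ 0.34406415 -0.19241928  0.23618619] [ 0.  -0.9  0.2]
scene 1301 [[-23.4, -69.6, 59.4], [17.3, 7.5, 99.6], [27.5, 68.5, 106.2]]
top rect [0.1 0.2] [140.4  56.1] 89.3 101.28609954401401
-75 217 100.53174049945113
0 234 101.48923356490727
40 210 101.92142403533666
top 676 [[-24.6, -72.3, 56.9], [-1.2, 8.4, 101.8], [25.1, 67.2, 111.1]]
top rect [ 0.6 -2.6] [141.6  49.6] 89.2 102.07037727168724
-75 159 102.31961974398773
0 187 102.05540333535806
40 150 101.97279911108348
```

```bash
python3 m9.py | grep slope; python3 -c "
from h import *
print(env.close_job())"
```

```text
scene 242 slope 0.06153130280588993 z@85 132.32597970102907 z@-60 141.2592956006704 y [-29.7 -25.3 -20.5]
top 209 slope 0.048239653929010355 z@85 133.08599753584573 z@-60 140.08617815472618 y [-32.5 -26.7 -22.6]
the job is handed in; nothing more can be done
None
```

The job is handed in, with no verdict returned: the rack stands flat inside the tray's fence, and the keeper holds the bar at about 0.05–0.06 rad (limit 0.08, about 0.03 expected), 25–27 mm sideways and not moving, with the hand clear; I didn't re-measure the bottles, carton and beaker at the end, and the wrist pushed the carriage sideways in passing while I carried the rack in, before I slid it back to wind the bar down.

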